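# Dial three glass pieces into the catch dish

## Robot

A 6-joint arm with a two-finger parallel gripper is mounted at the origin on the work surface. World frame = base frame: x ahead of the robot, y to its left, z up, the work surface at z = 0. Lengths are in m, angles in rad, forces in N, time in s.
With the tool pointing down it reaches from about 0.325 to 0.775 m from the base axis. Payload 5.5 kg.
Tool frame: the origin (TCP) lies at the very end of the fingers, on their centre line; the grasp point (between the pads) lies 19 mm behind it (env.pinch_z is the distance from the TCP to the grasp point, in m); z points along the fingers, y is the line along which they close (so a half turn about z gives the same grasp; the last joint's range is limited). The gripper opens to 85 mm and grips with 20 to 120 N. Pads are 22 mm wide; open, the fingers measure 114 mm over their backs; the gripper's body (76 mm by 85 mm) begins 54 mm behind the grasp point. The pads swing forward as they close: fully open they stand 13 mm farther back than shut.
Start: joints at [-1.203, 0.091, 1.231, -0, 1.82, -0.057], TCP at [0.247, -0.547, 0.231] pointing down, gripper open.
Joint ranges: [-2.87, 2.87], [-0.86, 2.18], [0.17, 2.46], [-1.51, 4.65], [0.06, 2.69], [-2.65, 2.65]. Speed limits (rad/s): [2.57, 2.57, 3.01, 3.14, 3.14, 3.14].

## Interface

Orientations are given as a 3x3 rotation matrix whose columns are the frame's x, y, z axes.
In Python, from plant import env, eyes, hand_in gives the robot as it stands. The module is installed in compiled form; this text tells all that it offers.
- The arm moves only by the tool servo_tool, never from a script. Its argument "targets" is a list of rows, each an object of numbers: "x", "y", "z": the shift along the world's x, y, z in m; "yaw": the turn about the world's z in degrees. A call has 1 to 10 rows; each row shifts and turns the commanded pose from where the row before left it; what a row does not reach is not made up. A row lasts 1/8 s, in which the tool goes at most 62.5 mm and 10.7 degrees, less where a joint would pass 70% of its speed; a pose out of reach is approached as far as the arm can. A call is refused whole if a number of a shift passes 0.0625 or a number of a turn 10.7, either way. A call with a gripper value outside its range is refused whole. "gripper" is the opening, from -1 (shut) to 1 (fully open), set as the call begins (left out, the last holds). The fingers move at their own pace and stop on an object; "grip_force" is the grip in N (left out, the last holds). Time passes only in rows, so rows that do not move let the fingers close. It gives the time, the measured TCP pose, the force, the opening and the grip force at its end, in the units of the state.
- env.observe(): the state, without advancing time (a new reading comes with each control period).
- eyes.grab_frame(name): name is "scene" or "top" or "wrist"; returns a dict with "color" (420x560x3 uint8, red, green, blue), "range_z" (420x560 float32, m along the optical axis (not along the pixel's ray), 0 where there is no reading), "K" (3x3 intrinsics, pixels), "R" (3x3) and "t" (3): a world point X has camera coordinates R X + t. Camera axes: x right, y down, z forward; pixel columns grow to the right and rows downward; lengths in m; the calibration is good to about 2 mm. A picture is of the moment at which its call begins.
- hand_in(): hands the job in; it is judged then, once.
Trained networks look in the newest picture that a camera, given by its name, has taken for a name from the list of things; names that differ only in an ending like _2 or _b are one class to them, and where a whole thing is asked for, a point or a joint stands for the part that bears it (a point fixed in the world has none). Each returns a list of dicts, best first, with "confidence" (0 to 1); they miss things now and then, are a little off and sometimes report something else, mostly with a low value. They report only what shows in the picture. A call takes as long as a camera call.
- eyes.outline_of(thing, camera): "region" (420x560 bool, what is visible of it) and "box" ([left, top, right, bottom] in pixels, round what is visible of it).
The state is a dict: "time_s": time; "joint_pos": joint angles; "qd": joint speeds; "joint_efforts": joint torques, N m; "tcp_pos": TCP position; "tcp_rot": TCP orientation; "wrist_force": force on the tool from outside, world axes, zero at the start; "torque": the same for the moment, N m; "gripper_width": finger opening in m; "gripper_force": force on a finger pad.
Only numpy, scipy, OpenCV 4.12 (cv2) and the standard library are available. Lean on these libraries where they do the work, as an engineer would, in place of code of your own. Each camera call takes 0.05 s, during which the arm holds its last target. There are 200 camera calls.

## Task

Stand the yellow dish on the table under the mouth of the dispenser's chute and let go of it. Then turn the dial clockwise, counting the clicks, to mark 5 (the red mark) and leave it clicked in there, so that the orange shutter lets the three thin blue pieces slide into the dish while the two thick amber ones stay behind it. No piece may land on the table, and leave the other things on the bench where they are.

Things in the scene. Friction and masses are not known exactly. Their poses are not given: they have to be found in the camera images.
- dial_grip (a point): Dial on the blue sloping panel: black disc 56 mm across, 8 mm thick, with an upright bar across it (54 mm long, 14 mm thick, 36 mm high) to pinch across its 14 mm. Point: on the dial's axis, 30 mm above the panel, 14 mm below the bar's top. z: the axis, out of the panel, 35 deg from vertical towards the robot. x along the bar; its white-striped end, the pointer, is at -x. Turns with the dial.
- dial (a joint): Dial angle, rad: 0 at mark 0 (stop; pointer straight down the slope), grows clockwise seen facing the panel (negative about dial_grip's z). Marks 0 to 7 are pi/6 apart, white ticks, mark 5 (2.618) larger and red; stop at 7. A spring detent clicks at each mark: 0.08 N m to leave it; let go within 10 deg, it snaps in. Starts at mark 0, 1 or 2. Mark n opens the shutter 2.9 mm x n (14.5 at mark 5).
- lip (a point): Mouth of the aluminium chute: middle of its lower edge, on its floor, 70 mm above the table. -x is level, the way the pieces leave; z up. Channel 28 mm wide, sloping 35 deg; floor 12 mm thick, walls 26 mm high. Pieces leave at up to 1 m/s and would land 20 to 80 mm beyond the mouth. The stand's foot begins 55 mm behind it; the dial's axis lies 133 mm to its -y side.
- gate (a point): Point on the chute's floor in the middle of the channel, under the orange shutter plate (4 mm thick), 90 mm up the slope from the mouth. x up the slope, z out of the chute's floor. A fixed dark steel frame stands over it, 58 mm high and 48 mm wide.
- dish_in (a point): Yellow plastic dish, open-topped: outside 108 mm (x) by 98 mm (y) by 45 mm high, walls and floor 4 mm, about 0.2 kg. This point is the centre of its inner floor, 4 mm above the table when it stands; z up.
- dish_lug (a point): The dish's handle: a solid upright lug outside its -x wall, 36 mm long in x, 14 mm thick in y, 55 mm high from the table. This point is its centre, half-way up, 71 mm from the dish's centre; axes as the dish's. Pinch across its 14 mm, from above.
- blue_a: One of three thin blue glass discs, 24 mm across, 12.5 mm thick, 15 g, in single file in the chute, first behind the shutter. Origin: centre of its underside, z its axis.
- blue_b: One of three thin blue glass discs, 24 mm across, 12.5 mm thick, 15 g, in single file in the chute, first behind the shutter. Origin: centre of its underside, z its axis.
- blue_c: One of three thin blue glass discs, 24 mm across, 12.5 mm thick, 15 g, in single file in the chute, first behind the shutter. Origin: centre of its underside, z its axis.
- amber_a: One of two thick amber glass discs, 24 mm across, 16.5 mm thick, 20 g, in the chute behind the blue ones. Origin: centre of its underside.
- amber_b: One of two thick amber glass discs, 24 mm across, 16.5 mm thick, 20 g, in the chute behind the blue ones. Origin: centre of its underside.
- mini_gourd: Bystander: small ochre gourd, 68 mm across, 112 mm high. Origin: centre of its underside.
- glue: Bystander: white glue bottle with orange cap, 38 mm across, 110 mm high. Origin: centre of its underside.
- varnish: Bystander: amber jar with steel cap, 60 mm across, 75 mm high. Origin: centre of its underside.
- brush: Bystander: brush lying on the table, 190 mm long along its x. Origin: its middle, on the table.
- awl: Bystander: wooden-handled awl lying on the table, 160 mm long along its x. Origin: its middle, on the table.
- sanding: Bystander: cork sanding block, 70 x 45 x 28 mm. Origin: centre of its underside.
- paint: Bystander: paint tin with blue label, 52 mm across, 60 mm high. Origin: centre of its underside.

How it is judged:
By the outcome, as a careful person would: the job done as asked, in the order asked, and still so for the second after the job is handed in, with the robot touching nothing.
It also fails if it takes over 64 s, if anything falls off the work surface, if the arm or the gripper's body presses on something with over 40 N, if the wrist force passes 120 N, or if a joint passes its speed limit or range.

## Working session

There is one attempt and no reset: what is moved stays moved. The work goes in short steps, Python scripts to look and compute and a tool call to move; the robot and the scene stay as the last step left them, time stands still between calls to the robot, and variables do not carry over. Pictures are saved under pics/ and viewed, at most 10 in all, crops included, and the job is handed in when it is done.

Besides the shell and the picture viewer there is one more tool, called after ">>>" in YAML: its name, and indented under it one key for each argument. servo_tool: Moves the arm, as the interface text tells. Its arguments: {"type":"object","properties":{"targets":{"type":"array","items":{"type":"object","properties":{"x":{"type":"number"},"y":{"type":"number"},"z":{"type":"number"},"yaw":{"type":"number"}}}},"gripper":{"type":"number"},"grip_force":{"type":"number"}},"required":["targets"]}

```bash
mkdir -p pics
cat > h.py <<'E'
import numpy as np, cv2
from plant import env, eyes, hand_in
def cloud(f):
    K,R,t,z=f["K"],np.array(f["R"]),np.array(f["t"]),f["range_z"]
    v,u=np.indices(z.shape)
    c=np.stack([(u-K[0][2])*z/K[0][0],(v-K[1][2])*z/K[1][1],z],-1)
    P=(c-t)@R
    P[z==0]=np.nan
    return P
def save(f,n): cv2.imwrite("pics/"+n,f["color"][:,:,::-1])
E
python3 - <<'E'
from h import *
np.set_printoptions(precision=3,suppress=True)
a=[]
for c in ["scene","top"]:
    f=eyes.grab_frame(c); a.append(f["color"]); P=cloud(f); np.save(c+".npy",P)
    print(c, -np.array(f["R"]).T@f["t"])
    for n in ["dish_in","dish_lug","dial","dial_grip","gate","blue_a","amber_a","mini_gourd","glue","varnish","brush","awl","sanding","paint"]:
        try:
            for o in eyes.outline_of(n,c)[:2]:
                Q=P[o["region"]]; Q=Q[~np.isnan(Q[:,0])]
                print(n,round(o["confidence"],2),o["box"],len(Q),np.nanpercentile(Q,[3,50,97],axis=0).ravel())
        except Exception as e: print(n,e)
for i,x in enumerate(a): cv2.imwrite(f"pics/a{i}.png",x[:,:,::-1])
E
```

```text
scene [ 1.42  -0.717  0.917]
dish_in 0.64 [314.1, 205.4, 357.0, 233.2] 731 [0.475 0.24  0.001 0.518 0.314 0.029 0.612 0.344 0.055]
dish_lug 0.62 [311.1, 199.0, 356.1, 234.9] 739 [0.471 0.239 0.002 0.518 0.312 0.03  0.613 0.344 0.057]
dial 0.68 [261.0, 224.1, 282.1, 250.0] 337 [ 0.496 -0.083  0.016  0.651 -0.063  0.176  0.677  0.049  0.197]
dial_grip 0.62 [260.9, 224.4, 280.4, 246.3] 329 [ 0.473 -0.083  0.     0.65  -0.063  0.176  0.675  0.067  0.198]
gate 0.68 [237.1, 213.9, 351.8, 333.9] 7631 [ 0.627 -0.134  0.009  0.741 -0.057  0.112  0.784  0.081  0.222]
gate 0.66 [121.4, 278.0, 146.1, 312.6] 773 [ 0.46  -0.383  0.005  0.499 -0.362  0.052  0.511 -0.334  0.078]
mini_gourd 0.98 [143.5, 291.6, 166.3, 330.8] 705 [ 0.565 -0.378  0.018  0.589 -0.356  0.051  0.605 -0.327  0.098]
glue 0.93 [372.7, 222.6, 386.6, 256.4] 378 [0.714 0.273 0.005 0.733 0.283 0.054 0.745 0.3   0.109]
glue 0.44 [369.5, 209.1, 394.9, 227.6] 286 [0.594 0.405 0.004 0.629 0.421 0.026 0.665 0.451 0.03 ]
varnish 0.72 [122.1, 277.3, 145.4, 314.6] 772 [ 0.461 -0.383  0.005  0.499 -0.362  0.052  0.511 -0.332  0.077]
varni
[... 2075 characters left out ...]
8.0] 582 [ 0.455 -0.374  0.     0.481 -0.342  0.073  0.507 -0.324  0.079]
brush 0.87 [223.0, 135.1, 244.0, 204.5] 809 [0.638 0.168 0.    0.738 0.192 0.018 0.815 0.211 0.023]
brush 0.46 [130.5, 189.5, 156.8, 218.9] 491 [0.593 0.406 0.008 0.626 0.428 0.028 0.657 0.454 0.032]
awl 0.77 [368.2, 231.4, 382.3, 288.9] 293 [ 0.399 -0.212  0.012  0.436 -0.198  0.023  0.476 -0.186  0.029]
sanding 0.83 [131.0, 187.8, 157.8, 218.9] 516 [0.591 0.406 0.002 0.624 0.428 0.028 0.659 0.454 0.032]
paint 0.71 [421.7, 173.0, 442.6, 188.2] 358 [ 0.661 -0.377  0.024  0.683 -0.351  0.059  0.705 -0.333  0.064]
paint 0.56 [416.3, 247.4, 448.4, 267.3] 500 [ 0.455 -0.374  0.023  0.481 -0.342  0.074  0.504 -0.324  0.079]
```

Run:
```python
import cv2
a=cv2.imread("pics/a1.png")[120:300,150:400]; cv2.imwrite("pics/c1.png",cv2.resize(a,None,fx=3.2,fy=3.2,interpolation=2)[:576,:800])
a=cv2.imread("pics/a0.png")[195:345,225:395]; cv2.imwrite("pics/c0.png",cv2.resize(a,None,fx=4,fy=4,interpolation=2))
```

```text
(no output)
```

View pics/c1.png

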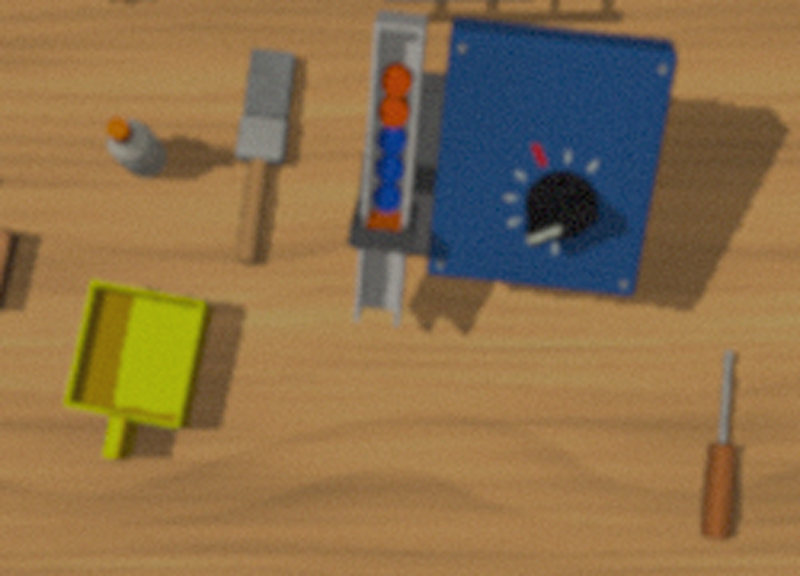

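View pics/c0.png

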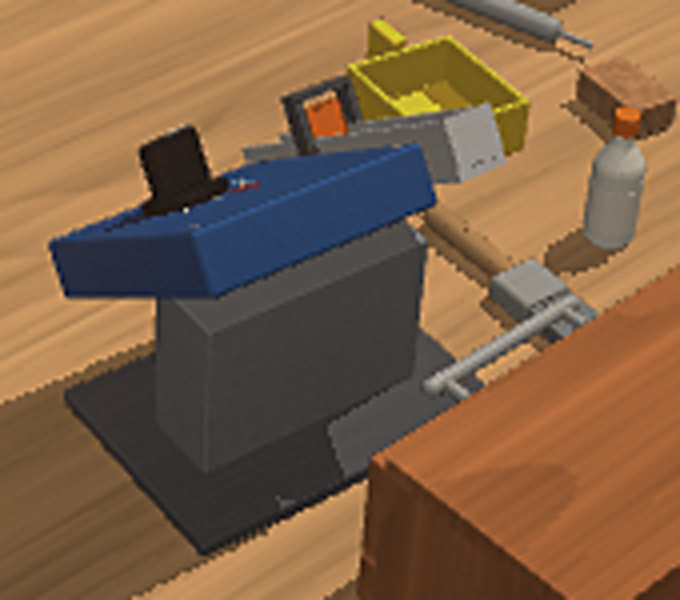

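Run:
```python
from h import *
np.set_printoptions(precision=4,suppress=True)
def go(c,i):
    P=np.load(c+".npy"); im=cv2.imread(f"pics/a{i}.png"); hsv=cv2.cvtColor(im,cv2.COLOR_BGR2HSV)
    H,S,V=[hsv[...,k].astype(int) for k in range(3)]
    ok=~np.isnan(P[...,0]); x,y,z=[np.nan_to_num(P[...,k]) for k in range(3)]
    yel=ok&(H>22)&(H<36)&(S>170)&(x>.42)&(x<.66)&(y>.2)&(y<.37)
    rim=P[yel&(z>.038)&(z<.05)]; lug=P[yel&(z>.0515)]
    print(c,"rim",cv2.minAreaRect(rim[:,:2].astype(np.float32)),"all",cv2.minAreaRect(P[yel&(z>.036)][:,:2].astype(np.float32)))
    print(" lug",len(lug),lug.mean(0),cv2.minAreaRect(lug[:,:2].astype(np.float32)))
    blu=ok&(H>100)&(H<125)&(S>120)&(z>.06)&(y<.03)&(y>-.17)&(x>.55)
    B=P[blu]
    best=None; rng=np.random.default_rng(0)
    for _ in range(300):
        s=B[rng.choice(len(B),3,False)]; n=np.cross(s[1]-s[0],s[2]-s[0]); n/=np.linalg.norm(n)+1e-12
        if n[2]<0:n=-n
        if n[2]<.6: continue
        m=abs((B-s[0])@n)<.003
        if best is None or m.sum()>best.sum(): best=m
    Q=B[best]; p0=Q.mean(0); n=np.linalg.svd(Q-p0)[2][2]; n*=np.sign(n[2])
    print(" plane",p0,n,"tilt",np.degrees(np.arccos(n[2])),"head",np.degrees(np.arctan2(-n[1],-n[0])),len(Q))
    d=(P-p0)@n
    m=ok&(x>.58)&(x<.72)&(y>-.13)&(y<.0)&(d>.030)&(d<.06)
    D=P[m]; print(" bar",len(D),D.mean(0),d[m].max())
    top=D[d[m]>.040]
    e1=np.array([n[0],n[1],0]);e1/=np.linalg.norm(e1); e1=e1-(e1@n)*n; e1/=np.linalg.norm(e1)   # down slope
    e2=np.cross(e1,n) # 
    for A in (top,D):
        uv=np.c_[(A-p0)@e1,(A-p0)@e2]; r=cv2.minAreaRect(uv.astype(np.float32)); 
        print("  bar rect",r, "top centre world",p0+r[0][0]*e1+r[0][1]*e2)
    print(" e1",e1,"e2",e2)
    # ticks/disc centre
    dk=ok&(V<60)&(d>.004)&(d<.012)&(x>.58)&(x<.72)&(y>-.13)&(y<0)
    uv=np.c_[(P[dk]-p0)@e1,(P[dk]-p0)@e2]
    if len(uv)>5: r=cv2.minEnclosingCircle(uv.astype(np.float32)); print("  disc",len(uv),r,p0+r[0][0]*e1+r[0][1]*e2)
    # chute
    ch=ok&(x>.54)&(x<.80)&(y>.045)&(y<.115)&(z>.06)
    C=P[ch]
    for a in np.arange(.57,.80,.01):
        s=C[(C[:,0]>=a)&(C[:,0]<a+.01)]
        if len(s): print("  %.2f n%d y[%.4f %.4f] z[%.4f %.4f]"%(a,len(s),s[:,1].min(),s[:,1].max(),s[:,2].min(),s[:,2].max()))
    print(" chute min x",np.sort(C[:,0])[:6])
go("top",1); go("scene",0)
```

```text
top rim ((0.5333824157714844, 0.2945859432220459), (0.09935984015464783, 0.13966739177703857), 79.12132263183594) all ((0.532313883304596, 0.2947912812232971), (0.09935984015464783, 0.14184357225894928), 79.12132263183594)
 lug 71 [0.4794 0.3044 0.0556] ((0.47973912954330444, 0.304628849029541), (0.013655981048941612, 0.03466694802045822), 80.237548828125)
 plane [ 0.6873 -0.0459  0.1769] [-0.5676  0.0616  0.821 ] tilt 34.81805685555182 head -6.198150016548907 3926
 bar 165 [ 0.6337 -0.0525  0.1908] 0.04797449767533644
  bar rect ((0.03717505559325218, -0.012465134263038635), (0.05196089297533035, 0.013723401352763176), 59.69903564453125) top centre world [ 0.6556 -0.055   0.1556]
  bar rect ((0.036840442568063736, -0.012747569009661674), (0.052779413759708405, 0.014082963578402996), 59.53881072998047) top centre world [ 0.6558 -0.0553  0.1558]
 e1 [-0.8162  0.0886 -0.571 ] e2 [0.108  0.9942 0.    ]
  disc 160 ((0.03810906410217285, -0.01268269494175911), 0.028103049844503403) [ 0.6548 -0.0551  0.1551]
  0.57 n17 y[0.0703 0.1039] z[0.0856 0.1007]
  0.58 n43 y[0.0680 0.1036] z[0.0667 
[... 973 characters left out ...]
676 0.5676 0.57   0.5702 0.5705 0.5725]
scene rim ((0.5368872880935669, 0.29052573442459106), (0.10079358518123627, 0.13767115771770477), 78.5180435180664) all ((0.5342835783958435, 0.2910546362400055), (0.10079358518123627, 0.14342209696769714), 78.5180435180664)
 lug 18 [0.4822 0.3017 0.0549] ((0.4838341474533081, 0.3027556538581848), (0.011969533748924732, 0.03924404829740524), 86.79927062988281)
 plane [ 0.7688 -0.0587  0.2104] [ 0.7897 -0.0891  0.6069] tilt 52.63192215109722 head 173.56584029553244 895<stdin>:24: RuntimeWarning: Mean of empty slice.
  ret = um.true_divide(
Traceback (most recent call last):
ValueError: zero-size array to reduction operation maximum which has no identity
```

```bash
python3 -c "
from h import *
s=env.observe();print(s['tcp_rot'],s['tcp_pos'],s['time_s'],s['gripper_width'],env.pinch_z)"
```

```text
[[ 9.11101111e-01  4.12182926e-01 -1.56835009e-05]
 [ 4.12182926e-01 -9.11101110e-01  4.46211745e-05]
 [ 4.10283120e-06 -4.71188729e-05 -9.99999999e-01]] [ 0.24731823 -0.5466731   0.23125967] 1.5 0.08539386346495448 0.0187
```

>>> servo_tool:
  targets:
    - {"x": 0.04,"y": 0.045,"yaw": 9.6}
    - {"x": 0.04,"y": 0.045,"yaw": 9.6}
    - {"x": 0.04,"y": 0.045,"yaw": 9.6}
    - {"x": 0.04,"y": 0.045,"yaw": 9.6}
    - {"x": 0.04,"y": 0.045,"yaw": 9.6}
    - {"y": 0.06,"yaw": 9.6}
    - {"y": 0.06,"yaw": 9.6}
    - {"y": 0.06,"yaw": 9.6}
    - {"y": 0.06,"yaw": 9.6}
    - {"y": 0.06,"yaw": 9.6}
  gripper: 0.3

```text
validation failed for argument at $.ta...
```

>>> servo_tool:
  targets:
    - {"y": 0.06,"yaw": 9.6}
    - {"y": 0.06,"yaw": 9.6,"z": -0.02}
    - {"y": 0.06,"yaw": 9.6,"z": -0.03}
    - {"x": 0.016,"y": 0.06,"yaw": 10,"z": -0.03}
    - {"x": 0.016,"y": 0.06,"yaw": 10,"z": -0.03}
    - {}
    - {}

```text
validation failed for argument at $.ta...
```

>>> servo_tool:
  targets:
    - {"x": 0.04,"y": 0.045,"z": 0,"yaw": 9.6}
    - {"x": 0.04,"y": 0.045,"z": 0,"yaw": 9.6}
    - {"x": 0.04,"y": 0.045,"z": 0,"yaw": 9.6}
    - {"x": 0.04,"y": 0.045,"z": 0,"yaw": 9.6}
    - {"x": 0.04,"y": 0.045,"z": 0,"yaw": 9.6}
    - {"x": 0,"y": 0.06,"z": 0,"yaw": 9.6}
    - {"x": 0,"y": 0.06,"z": 0,"yaw": 9.6}
    - {"x": 0,"y": 0.06,"z": 0,"yaw": 9.6}
    - {"x": 0,"y": 0.06,"z": 0,"yaw": 9.6}
    - {"x": 0,"y": 0.06,"z": 0,"yaw": 9.6}
  gripper: 0.3

```text
time_s: 2.75
tcp_pos: [0.447, -0.0199, 0.2316]
tcp_rot: [[-0.51, 0.86, 0.001], [0.86, 0.51, -0.0], [-0.001, 0.001, -1.0]]
wrist_force: [1.4, -0.1, 0.1]
gripper_width: 0.0553
gripper_force: 0.0
```

>>> servo_tool:
  targets:
    - {"x": 0,"y": 0.06,"z": 0,"yaw": 9.6}
    - {"x": 0,"y": 0.06,"z": -0.02,"yaw": 9.6}
    - {"x": 0.01,"y": 0.06,"z": -0.03,"yaw": 9.6}
    - {"x": 0.012,"y": 0.06,"z": -0.03,"yaw": 9.6}
    - {"x": 0.01,"y": 0.06,"z": -0.03,"yaw": 9.6}
    - {"x": 0,"y": 0.024,"z": -0.03,"yaw": 0.4}
    - {"x": 0,"y": 0,"z": 0,"yaw": 0}
    - {"x": 0,"y": 0,"z": 0,"yaw": 0}

```text
time_s: 3.75
tcp_pos: [0.4771, 0.2867, 0.0998]
tcp_rot: [[-0.981, 0.196, 0.001], [0.196, 0.981, -0.0], [-0.001, 0.0, -1.0]]
wrist_force: [-0.1, -0.0, 0.1]
gripper_width: 0.0555
gripper_force: 0.0
```

Run:
```python
from h import *
np.set_printoptions(precision=4,suppress=True)
f=eyes.grab_frame("wrist"); P=cloud(f); save(f,"w1.png")
hsv=cv2.cvtColor(f["color"],cv2.COLOR_RGB2HSV); H,S=hsv[...,0].astype(int),hsv[...,1]
m=(H>22)&(H<36)&(S>150)&(P[...,2]>.0505)&(P[...,2]<.065)
print(m.sum(),P[m].mean(0),cv2.minAreaRect(P[m][:,:2].astype(np.float32)))
s=env.observe(); print(s['tcp_pos'],s['tcp_rot'][:,0],s['joint_pos'])
```

```text
1343 [0.4781 0.3036 0.0551] ((0.47900423407554626, 0.3037172853946686), (0.01381039060652256, 0.035310689359903336), 79.9176025390625)
[0.4775 0.2866 0.1005] [-0.9805  0.1964 -0.0021] [ 0.4797 -0.0128  1.5687 -0.0004  1.5833 -0.8935]
```

>>> servo_tool:
  targets:
    - {"x": 0.002,"y": 0.0175,"z": 0,"yaw": 0.5}
    - {"x": 0,"y": 0,"z": -0.03,"yaw": 0}
    - {"x": 0,"y": 0,"z": -0.03,"yaw": 0}
    - {"x": 0,"y": 0,"z": -0.025,"yaw": 0}
    - {"x": 0,"y": 0,"z": 0,"yaw": 0}

```text
time_s: 4.42
tcp_pos: [0.4779, 0.3044, 0.0122]
tcp_rot: [[-0.982, 0.187, -0.003], [0.187, 0.982, -0.001], [0.003, -0.002, -1.0]]
wrist_force: [-0.1, -0.0, 0.4]
gripper_width: 0.0555
gripper_force: 0.0
```

>>> servo_tool:
  targets:
    - {"x": 0,"y": 0,"z": 0,"yaw": 0}
    - {"x": 0,"y": 0,"z": 0,"yaw": 0}
    - {"x": 0,"y": 0,"z": 0,"yaw": 0}
    - {"x": 0,"y": 0,"z": 0,"yaw": 0}
    - {"x": 0,"y": 0,"z": 0,"yaw": 0}
    - {"x": 0,"y": 0,"z": 0,"yaw": 0}
  gripper: -1
  grip_force: 60

```text
time_s: 5.18
tcp_pos: [0.4798, 0.3053, 0.0157]
tcp_rot: [[-0.982, 0.187, 0.003], [0.187, 0.982, 0.002], [-0.003, 0.002, -1.0]]
wrist_force: [-1.0, 0.3, 6.0]
gripper_width: 0.013
gripper_force: 59.3
```

>>> servo_tool:
  targets:
    - {"x": 0,"y": 0,"z": 0.01,"yaw": 0}
    - {"x": -0.01,"y": 0,"z": 0.01,"yaw": 0}
    - {"x": -0.02,"y": -0.015,"z": 0,"yaw": 0.6}
    - {"x": -0.013,"y": -0.03,"z": 0,"yaw": 1}
    - {"x": 0,"y": -0.04,"z": 0,"yaw": 1}
    - {"x": 0,"y": -0.04,"z": 0,"yaw": 1}
    - {"x": 0,"y": -0.04,"z": 0,"yaw": 1}
    - {"x": 0,"y": -0.025,"z": 0,"yaw": 0}
    - {"x": 0,"y": -0.015,"z": 0,"yaw": 0}
    - {"x": 0,"y": 0,"z": 0,"yaw": 0}

```text
time_s: 6.42
tcp_pos: [0.4355, 0.0994, 0.0338]
tcp_rot: [[-0.994, 0.109, 0.0], [0.109, 0.994, 0.0], [0.0, 0.0, -1.0]]
wrist_force: [0.2, -0.2, -2.7]
gripper_width: 0.0134
gripper_force: 58.7
```

Run:
```python
from h import *
np.set_printoptions(precision=4,suppress=True)
f=eyes.grab_frame("top"); P=cloud(f); save(f,"t2.png")
hsv=cv2.cvtColor(f["color"],cv2.COLOR_RGB2HSV); H,S=hsv[...,0].astype(int),hsv[...,1]
m=(H>22)&(H<36)&(S>170)&(P[...,2]>.045)&(P[...,2]<.09)&(P[...,0]>.4)
print(m.sum(),P[m].mean(0),cv2.minAreaRect(P[m][:,:2].astype(np.float32)))
C=P[(P[...,0]>.5)&(P[...,0]<.62)&(P[...,1]>.05)&(P[...,1]<.12)&(P[...,2]>.085)]; print(np.sort(C[:,0])[:8])
s=[env.observe() for i in range(1)][0]; print(s['tcp_pos'],s['tcp_rot'][:,0],s['wrist_force'],s['torque'],s['gripper_width'])
```

```text
188 [0.5401 0.117  0.062 ] ((0.5700558423995972, 0.3086005449295044), (0.5506607890129089, 0.09719205647706985), 75.97956085205078)
[0.5677 0.5678 0.5699 0.5702 0.5702 0.5725 0.5727 0.5727]
[0.4356 0.1001 0.0338] [-0.9942  0.1079  0.    ] [ 0.1053  0.1196 -2.552 ] [ 0.083   0.1246 -0.0171] 0.013245120833208394
```

>>> servo_tool:
  targets:
    - {"x": 0,"y": 0,"z": -0.009,"yaw": 0}
    - {"x": 0.003,"y": 0,"z": -0.008,"yaw": 0}
    - {"x": 0.012,"y": 0,"z": 0,"yaw": 0}
    - {"x": 0.012,"y": 0,"z": 0,"yaw": 0}
    - {"x": 0.004,"y": 0,"z": 0,"yaw": 0}
    - {"x": 0,"y": 0,"z": -0.0015,"yaw": 0}
    - {"x": 0,"y": 0,"z": 0,"yaw": 0}

```text
time_s: 7.35
tcp_pos: [0.4671, 0.0997, 0.0155]
tcp_rot: [[-0.994, 0.107, 0.001], [0.107, 0.994, 0.0], [-0.001, 0.0, -1.0]]
wrist_force: [0.3, 0.4, -1.3]
gripper_width: 0.0135
gripper_force: 59.1
```

>>> servo_tool:
  targets:
    - {"x": 0,"y": 0,"z": 0,"yaw": 0}
    - {"x": 0,"y": 0,"z": 0,"yaw": 0}
    - {"x": 0,"y": 0,"z": 0,"yaw": 0}
    - {"x": 0,"y": 0,"z": 0.03,"yaw": 0}
    - {"x": 0,"y": 0,"z": 0.03,"yaw": 0}
    - {"x": -0.02,"y": 0,"z": 0.06,"yaw": 0}
    - {"x": -0.02,"y": -0.05,"z": 0.06,"yaw": 0}
    - {"x": 0,"y": -0.06,"z": 0.04,"yaw": 0}
    - {"x": 0,"y": -0.06,"z": 0,"yaw": 0}
    - {"x": 0,"y": -0.03,"z": 0,"yaw": 0}
  gripper: 0.1

```text
time_s: 8.6
tcp_pos: [0.4313, -0.0835, 0.2165]
tcp_rot: [[-0.994, 0.11, 0.002], [0.11, 0.994, -0.001], [-0.002, -0.001, -1.0]]
wrist_force: [0.5, -0.5, -0.5]
gripper_width: 0.0472
gripper_force: 0.0
```

Run:
```python
from h import *
np.set_printoptions(precision=4,suppress=True)
f=eyes.grab_frame("top"); P=cloud(f); save(f,"t3.png")
hsv=cv2.cvtColor(f["color"],cv2.COLOR_RGB2HSV); H,S=hsv[...,0].astype(int),hsv[...,1]
y=(H>22)&(H<36)&(S>170)&(P[...,0]>.4)&(P[...,0]<.62)&(P[...,1]>0)&(P[...,1]<.2)
for a,b in((.036,.05),(.0515,.07)):
  m=y&(P[...,2]>a)&(P[...,2]<b); print(m.sum(),cv2.minAreaRect(P[m][:,:2].astype(np.float32)))
c=cv2.imread("pics/t3.png")[120:300,150:400]; cv2.imwrite("pics/c3.png",cv2.resize(c,None,fx=3.2,fy=3.2,interpolation=2))
s=env.observe(); print(s['tcp_pos'],s['joint_pos'],s['time_s'])
```

```text
200 ((0.5313496589660645, 0.09352879226207733), (0.0979967787861824, 0.11974534392356873), 84.16529083251953)
74 ((0.4680337905883789, 0.10706135630607605), (0.027475085109472275, 0.03479574993252754), 83.7342300415039)
[ 0.4311 -0.0857  0.2159] [-0.2716 -0.3473  1.6597 -0.0026  1.8281 -1.7315] 8.65
```

View pics/c3.png

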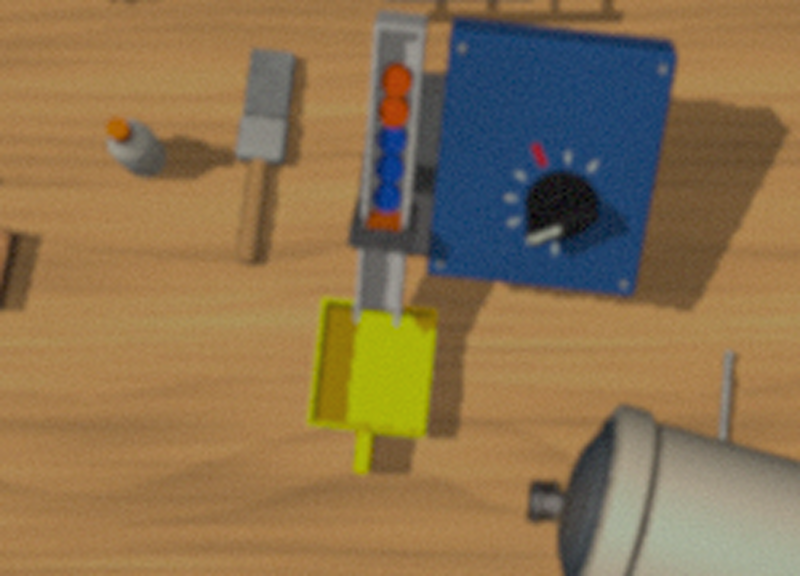

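Run:
```python
from h import *
P=np.load("top.npy"); im=cv2.imread("pics/a1.png"); hsv=cv2.cvtColor(im,cv2.COLOR_BGR2HSV)
p0=np.array([.6873,-.0459,.1769]); n=np.array([-.5676,.0616,.821]); e1=np.array([-.8162,.0886,-.571]); e2=np.array([.108,.9942,0])
d=(P-p0)@n; u=(P-p0)@e1-.0375; v=(P-p0)@e2+.0126; r=np.hypot(u,v)
S=hsv[...,1].astype(int);V=hsv[...,2].astype(int);H=hsv[...,0]
w=((S<110)&(V>110)|((H<8)|(H>172))&(S>90))&(abs(d)<.006)&(r>.03)&(r<.055)
k,lab,st,c=cv2.connectedComponentsWithStats(w.astype(np.uint8),connectivity=8)
for i in range(1,k):
    m=lab==i; print(st[i,4],np.degrees(np.arctan2(v[m].mean(),u[m].mean())).round(1),r[m].mean().round(4))
m=(S<110)&(V>110)&(d>.03)&(r<.035)
print("stripe",m.sum(),np.degrees(np.arctan2(v[m].mean(),u[m].mean())))
```

```text
9 149.7 0.0427
12 179.6 0.0372
13 -149.1 0.0365
13 118.4 0.0376
14 88.4 0.0391
12 58.4 0.0398
3 29.5 0.0422
10 0.1 0.0404
stripe 23 56.24947195932279
```

```bash
cat > d.py <<'E'
from h import *
n=np.array([-.5676,.0616,.821]); e1=np.array([-.8162,.0886,-.571]); e2=np.array([.108,.9942,0]); O=np.array([.6552,-.0552,.1555])
def C(th,s=.017,back=0,half=.0145,depth=.018):
    th=np.radians(th); p=np.cos(th)*e1+np.sin(th)*e2; t=-np.sin(th)*e1+np.cos(th)*e2
    E=O+.044*n+s*p-.007*t
    h=p[:2]/np.linalg.norm(p[:2]); q=np.array([h[1],-h[0]]); q*=np.sign(q@t[:2])
    return np.r_[E[:2]-(half+back)*q, E[2]-depth, np.degrees(np.arctan2(h[1],h[0]))]
E
python3 - <<'E'
from d import *
np.set_printoptions(precision=4,suppress=True)
print(C(60,back=.01))
l=None
for a in range(60,156,6):
    c=C(a); print(a,c, c-l if l is not None else ""); l=c
print(C(150),C(145))
E
```

```text
[  0.5964  -0.0481   0.1653 109.161 ]
60 [  0.6059  -0.0448   0.1653 109.161 ] 
66 [  0.6067  -0.0422   0.166  103.8788] [ 0.0008  0.0026  0.0007 -5.2822]
72 [ 0.6077 -0.0397  0.1668 98.7361] [ 0.001   0.0025  0.0008 -5.1426]
78 [ 0.6089 -0.0374  0.1677 93.6988] [ 0.0012  0.0023  0.0009 -5.0373]
84 [ 0.6103 -0.0353  0.1686 88.7319] [ 0.0014  0.0021  0.0009 -4.9669]
90 [ 0.6119 -0.0334  0.1696 83.8003] [ 0.0016  0.0019  0.001  -4.9316]
96 [ 0.6137 -0.0317  0.1707 78.8687] [ 0.0017  0.0017  0.001  -4.9316]
102 [ 0.6155 -0.0302  0.1717 73.902 ] [ 0.0019  0.0015  0.0011 -4.9667]
108 [ 0.6175 -0.0289  0.1728 68.865 ] [ 0.002   0.0013  0.0011 -5.037 ]
114 [ 0.6196 -0.0278  0.1739 63.7228] [ 0.0021  0.0011  0.0011 -5.1422]
120 [ 0.6218 -0.027   0.175  58.4411] [ 0.0022  0.0008  0.0011 -5.2817]
126 [ 0.6241 -0.0264  0.1761 52.9871] [ 0.0023  0.0006  0.0011 -5.454 ]
132 [ 0.6265 -0.026   0.1771 47.3304] [ 0.0024  0.0004  0.0011 -5.6568]
138 [ 0.6289 -0.0258  0.1782 41.4449] [ 0.0024  0.0001  0.001  -5.8855]
144 [ 0.6314 -0.0259  0.1791 35.3115] [ 0.0025 -0.0001  0.001  -6.1334]
150 [ 0.6339 -0.0263  0.18   28.9207] [ 0.0025 -0.0004  0.0009 -6.3908]
[ 0.6339 -0.0263  0.18   28.9207] [ 0.6318 -0.026   0.1793 34.2643]
```

>>> servo_tool:
  targets:
    - {"x": 0.02,"y": 0.005,"z": 0.01,"yaw": -9}
    - {"x": 0.025,"y": 0.006,"z": 0.01,"yaw": -9}
    - {"x": 0.025,"y": 0.006,"z": 0,"yaw": -9}
    - {"x": 0.025,"y": 0.006,"z": 0,"yaw": -9}
    - {"x": 0.025,"y": 0.006,"z": 0,"yaw": -9}
    - {"x": 0.025,"y": 0.006,"z": 0,"yaw": -9}
    - {"x": 0.02,"y": 0.0025,"z": 0,"yaw": -9}
    - {"x": 0,"y": 0,"z": 0,"yaw": -1.5}
    - {"x": 0,"y": 0,"z": 0,"yaw": 0}
    - {"x": 0,"y": 0,"z": 0,"yaw": 0}
  gripper: -1
  grip_force: 60

```text
time_s: 9.9
tcp_pos: [0.5959, -0.0436, 0.2362]
tcp_rot: [[-0.332, 0.943, 0.0], [0.943, 0.332, -0.0], [-0.0, 0.0, -1.0]]
wrist_force: [-0.1, -0.3, 0.5]
gripper_width: -0.0002
gripper_force: 0.0
```

Run:
```python
from d import *
np.set_printoptions(precision=4,suppress=True)
f=eyes.grab_frame("wrist"); save(f,"w4.png")
s=env.observe(); R=np.array(s['tcp_rot']); print(s['tcp_pos'],np.degrees(np.arctan2(R[1,0],R[0,0])),s['gripper_width'],s['wrist_force'],s['joint_pos'])
P=cloud(f)
loc=(P-s['tcp_pos'])@R
m=(loc[...,2]<.0)&(loc[...,2]>-.03)&(abs(loc[...,0])<.03)&(abs(loc[...,1])<.06)
print(m.sum(), [loc[m][:,k].min() for k in range(3)],[loc[m][:,k].max() for k in range(3)])
```

```text
[ 0.596  -0.0437  0.2361] 109.39474759489354 -5.6989790299736744e-05 [0.0486 0.2505 1.1288] [-0.1301  0.085   1.2285 -0.      1.8275 -0.4686]
1976 [np.float64(0.0050631403449071565), np.float64(-0.01374650751553985), np.float64(-0.029999231410312837)] [np.float64(0.011342060610225052), np.float64(0.013520041616844369), np.float64(-0.0032957257652027547)]
```

View pics/w4.png

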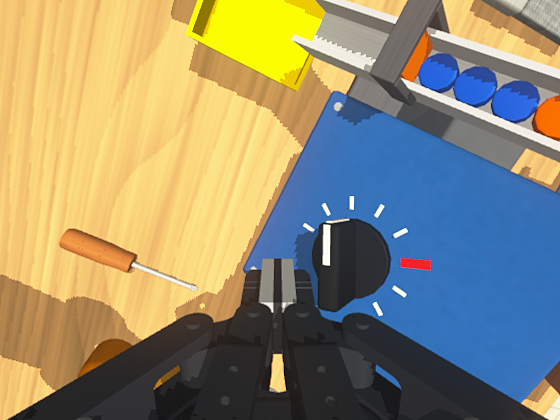

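>>> servo_tool:
  targets:
    - {"x": 0,"y": -0.0044,"z": -0.025,"yaw": 0}
    - {"x": 0,"y": 0,"z": -0.025,"yaw": 0}
    - {"x": 0,"y": 0,"z": -0.02,"yaw": 0}
    - {"x": 0,"y": 0,"z": 0,"yaw": 0}
    - {"x": 0.004,"y": 0.0014,"z": 0,"yaw": 0}
    - {"x": 0.003,"y": 0.0011,"z": 0,"yaw": 0}
    - {"x": 0,"y": 0,"z": 0,"yaw": 0}

```text
time_s: 10.82
tcp_pos: [0.6041, -0.0453, 0.1666]
tcp_rot: [[-0.331, 0.943, 0.001], [0.943, 0.331, -0.0], [-0.001, 0.001, -1.0]]
wrist_force: [1.0, -0.0, -0.8]
gripper_width: 0.0003
gripper_force: 0.0
```

>>> servo_tool:
  targets:
    - {"x": 0.0015,"y": 0.0008,"z": 0,"yaw": 0}
    - {"x": 0,"y": 0,"z": 0,"yaw": 0}

```text
time_s: 11.08
tcp_pos: [0.605, -0.0446, 0.1657]
tcp_rot: [[-0.331, 0.944, 0.0], [0.944, 0.331, 0.0], [-0.0, 0.0, -1.0]]
wrist_force: [-0.1, -0.2, -0.3]
gripper_width: 0.0
gripper_force: 0.0
```

>>> servo_tool:
  targets:
    - {"x": 0.001,"y": 0.0004,"z": 0,"yaw": 0}
    - {"x": 0,"y": 0,"z": 0,"yaw": 0}

```text
time_s: 11.32
tcp_pos: [0.606, -0.0442, 0.1656]
tcp_rot: [[-0.331, 0.944, -0.0], [0.944, 0.331, -0.0], [0.0, -0.0, -1.0]]
wrist_force: [-0.3, -0.5, 0.2]
gripper_width: -0.0001
gripper_force: 0.0
```

>>> servo_tool:
  targets:
    - {"x": 0.0012,"y": 0.0026,"z": 0.0007,"yaw": -5.3}
    - {"x": 0.001,"y": 0.0025,"z": 0.0008,"yaw": -5.1}
    - {"x": 0,"y": 0,"z": 0,"yaw": 0}

```text
time_s: 11.7
tcp_pos: [0.6071, -0.04, 0.1666]
tcp_rot: [[-0.153, 0.988, -0.003], [0.988, 0.153, -0.001], [-0.001, -0.003, -1.0]]
wrist_force: [-3.1, -2.6, -0.3]
gripper_width: 0.0001
gripper_force: 1.9
```

>>> servo_tool:
  targets:
    - {"x": 0.0012,"y": 0.0023,"z": 0.0009,"yaw": -5}
    - {"x": 0.0014,"y": 0.0021,"z": 0.0009,"yaw": -5}
    - {"x": 0,"y": 0,"z": 0,"yaw": 0}

```text
time_s: 12.08
tcp_pos: [0.6105, -0.0348, 0.1691]
tcp_rot: [[0.018, 1.0, -0.0], [1.0, -0.018, -0.0], [-0.0, -0.0, -1.0]]
wrist_force: [-1.1, -0.7, 1.6]
gripper_width: 0.0003
gripper_force: 0.9
```

Run:
```python
from d import *
np.set_printoptions(precision=4,suppress=True)
f=eyes.grab_frame("wrist"); save(f,"w5.png")
s=env.observe(); R=np.array(s['tcp_rot']); print(s['tcp_pos'],np.degrees(np.arctan2(R[1,0],R[0,0])),C(84,half=.0138),s['wrist_force'],s['torque'])
```

```text
[ 0.6107 -0.0347  0.1691] 89.04194525604373 [ 0.611  -0.0353  0.1686 88.7319] [-1.8301 -0.2369  1.7881] [-0.0146  0.2595 -0.0219]
```

View pics/w5.png

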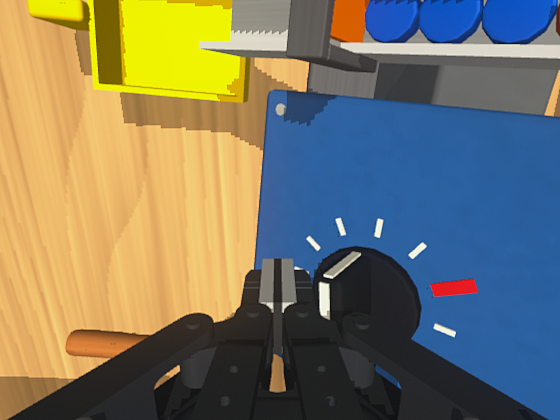

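>>> servo_tool:
  targets:
    - {"x": 0.0016,"y": 0.0019,"z": 0.001,"yaw": -4.9}
    - {"x": 0.0017,"y": 0.0017,"z": 0.001,"yaw": -4.9}
    - {"x": 0,"y": 0,"z": 0,"yaw": 0}

```text
time_s: 12.5
tcp_pos: [0.6138, -0.0312, 0.1708]
tcp_rot: [[0.186, 0.982, -0.001], [0.982, -0.186, -0.0], [-0.0, -0.001, -1.0]]
wrist_force: [-3.0, -0.2, -0.2]
gripper_width: 0.0001
gripper_force: 1.4
```

>>> servo_tool:
  targets:
    - {"x": 0.0019,"y": 0.0015,"z": 0.0011,"yaw": -5}
    - {"x": 0,"y": 0,"z": 0,"yaw": 0}

```text
time_s: 12.75
tcp_pos: [0.6151, -0.0297, 0.1716]
tcp_rot: [[0.271, 0.962, -0.003], [0.962, -0.271, 0.0], [-0.001, -0.003, -1.0]]
wrist_force: [-4.8, -1.6, 1.4]
gripper_width: -0.0003
gripper_force: 2.4
```

>>> servo_tool:
  targets:
    - {"x": 0.002,"y": 0.0013,"z": 0.0011,"yaw": -5}
    - {"x": 0,"y": 0,"z": 0,"yaw": 0}

```text
time_s: 13.0
tcp_pos: [0.6171, -0.0283, 0.1729]
tcp_rot: [[0.354, 0.935, -0.002], [0.935, -0.354, 0.0], [-0.001, -0.002, -1.0]]
wrist_force: [-4.7, -1.0, 2.0]
gripper_width: 0.0
gripper_force: 2.5
```

>>> servo_tool:
  targets:
    - {"x": 0.0021,"y": 0.0011,"z": 0.0011,"yaw": -5.1}
    - {"x": 0,"y": 0,"z": 0,"yaw": 0}

```text
time_s: 13.25
tcp_pos: [0.6202, -0.0271, 0.1745]
tcp_rot: [[0.435, 0.9, 0.001], [0.9, -0.435, 0.0], [0.001, 0.001, -1.0]]
wrist_force: [-1.3, 0.8, 0.8]
gripper_width: -0.0
gripper_force: 0.6
```

Run:
```python
from d import *
np.set_printoptions(precision=4,suppress=True)
s=env.observe(); R=np.array(s['tcp_rot']); print(s['tcp_pos'],np.degrees(np.arctan2(R[1,0],R[0,0])),C(114,half=.0138),s['wrist_force'],s['torque'])
f=eyes.grab_frame("top"); P=cloud(f); p0=O; d=(P-O)@n; u=(P-O)@e1; v=(P-O)@e2
m=(d>.040)&(d<.05)&(np.hypot(u,v)<.034); A=np.c_[u[m],v[m]]; print(m.sum(),cv2.minAreaRect(A.astype(np.float32)))
```

```text
[ 0.6202 -0.0271  0.1745] 64.21203237780752 [ 0.6203 -0.0282  0.1739 63.7228] [-1.3001  0.8466  0.8295] [ 0.07    0.1603 -0.0234]
0 ((0.0, 0.0), (0.0, 0.0), 0.0)
```

>>> servo_tool:
  targets:
    - {"x": 0.0022,"y": 0.0005,"z": 0.0011,"yaw": -5.3}
    - {"x": 0.0023,"y": 0.0004,"z": 0.0011,"yaw": -5.4}
    - {"x": 0,"y": 0,"z": 0,"yaw": 0}

```text
time_s: 13.68
tcp_pos: [0.6245, -0.026, 0.1763]
tcp_rot: [[0.594, 0.804, -0.0], [0.804, -0.594, 0.001], [0.0, -0.001, -1.0]]
wrist_force: [-2.7, 1.5, 1.4]
gripper_width: -0.0
gripper_force: 1.4
```

>>> servo_tool:
  targets:
    - {"x": 0.0024,"y": 0.0002,"z": 0.0011,"yaw": -5.6}
    - {"x": 0,"y": 0,"z": 0,"yaw": 0}

```text
time_s: 13.92
tcp_pos: [0.6263, -0.0253, 0.1771]
tcp_rot: [[0.67, 0.743, -0.002], [0.743, -0.67, 0.001], [-0.0, -0.002, -1.0]]
wrist_force: [-4.5, 2.3, 0.3]
gripper_width: -0.0003
gripper_force: 2.6
```

>>> servo_tool:
  targets:
    - {"x": 0.0024,"y": 0.0001,"z": 0.001,"yaw": -5.8}
    - {"x": 0,"y": 0,"z": 0,"yaw": 0}

```text
time_s: 14.18
tcp_pos: [0.6292, -0.0254, 0.1787]
tcp_rot: [[0.741, 0.671, -0.0], [0.671, -0.741, 0.001], [0.0, -0.001, -1.0]]
wrist_force: [-2.5, 1.2, 1.1]
gripper_width: -0.0
gripper_force: 1.8
```

>>> servo_tool:
  targets:
    - {"x": 0.0014,"y": 0,"z": 0.0006,"yaw": -3.4}
    - {"x": 0,"y": 0,"z": 0,"yaw": 0}

```text
time_s: 14.42
tcp_pos: [0.6308, -0.0257, 0.1795]
tcp_rot: [[0.78, 0.626, 0.001], [0.626, -0.78, 0.0], [0.001, 0.0, -1.0]]
wrist_force: [-3.1, 2.4, 2.3]
gripper_width: -0.0001
gripper_force: 1.8
```

Run:
```python
from d import *
np.set_printoptions(precision=4,suppress=True)
s=env.observe(); R=np.array(s['tcp_rot']); print(s['tcp_pos'],np.degrees(np.arctan2(R[1,0],R[0,0])),C(142,half=.0138),s['wrist_force'],s['torque'])
f=eyes.grab_frame("wrist"); save(f,"w6.png")
```

```text
[ 0.6308 -0.0257  0.1795] 38.741313201722946 [ 0.631  -0.0264  0.1788 37.3843] [-3.127   2.3707  2.2651] [0.3643 0.3663 0.0148]
```

View pics/w6.png

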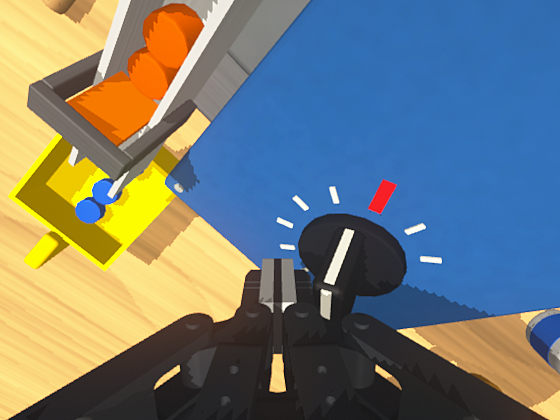

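>>> servo_tool:
  targets:
    - {"x": -0.003,"y": 0.004,"z": 0,"yaw": 0}
    - {"x": -0.005,"y": 0.006,"z": 0,"yaw": 0}
    - {"x": -0.005,"y": 0.006,"z": 0.01,"yaw": 0}
    - {"x": 0,"y": 0,"z": 0.04,"yaw": 0}
    - {"x": -0.02,"y": 0,"z": 0.04,"yaw": 0}
    - {"x": -0.05,"y": -0.03,"z": 0,"yaw": 0}
    - {"x": -0.05,"y": -0.06,"z": 0,"yaw": 0}
    - {"x": -0.05,"y": -0.06,"z": 0,"yaw": 0}
    - {"x": 0,"y": -0.06,"z": 0,"yaw": 0}
    - {"x": 0,"y": 0,"z": 0,"yaw": 0}

```text
time_s: 15.72
tcp_pos: [0.4666, -0.1991, 0.2696]
tcp_rot: [[0.786, 0.619, 0.0], [0.619, -0.786, -0.001], [-0.001, 0.001, -1.0]]
wrist_force: [-0.1, 0.4, -0.2]
gripper_width: 0.0002
gripper_force: 0.0
```

Run:
```python
from d import *
np.set_printoptions(precision=4,suppress=True)
f=eyes.grab_frame("top"); save(f,"t7.png"); P=cloud(f); d=(P-O)@n; u=(P-O)@e1; v=(P-O)@e2
m=(d>.030)&(d<.05)&(np.hypot(u,v)<.034); A=np.c_[u[m],v[m]]; print(m.sum(),cv2.minAreaRect(A.astype(np.float32)))
c=cv2.imread("pics/t7.png")[120:300,150:400]; cv2.imwrite("pics/c7.png",cv2.resize(c,None,fx=3.2,fy=3.2,interpolation=2))
for b in ["blue_a","amber_a"]:
  for o in eyes.outline_of(b,"top"): print(b,o["confidence"],o["box"],np.nanmedian(P[o["region"]],axis=0))
print(env.observe()['time_s'])
```

```text
155 ((-0.00041880644857883453, 0.000315692275762558), (0.014303295873105526, 0.054997995495796204), 46.45800018310547)
blue_a 0.56 [262.5, 218.8, 274.4, 231.8] [0.561  0.0889 0.016 ]
blue_a 0.47 [263.6, 235.6, 270.6, 244.8] [0.5254 0.0916 0.017 ]
amber_a 0.66 [266.9, 179.4, 276.1, 183.5] [0.661  0.0769 0.1446]
amber_a 0.61 [421.2, 171.0, 441.3, 190.5] [ 0.6815 -0.3506  0.0581]
amber_a 0.59 [245.5, 212.5, 286.8, 266.0] [0.5367 0.0979 0.0054]
amber_a 0.49 [268.8, 165.1, 274.5, 177.8] [0.6809 0.0763 0.1577]
15.875
```

View pics/c7.png

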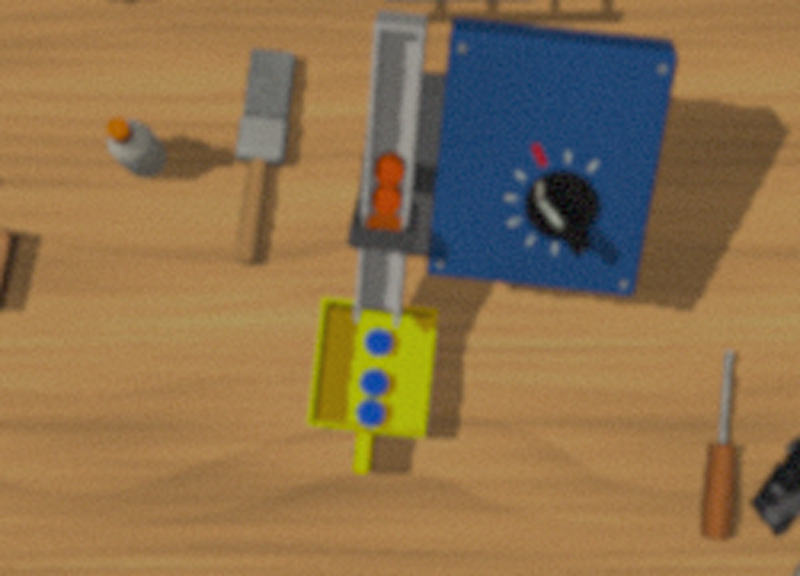

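>>> servo_tool:
  targets:
    - {"x": 0,"y": 0.05,"z": 0,"yaw": 0}
    - {"x": 0.03,"y": 0.05,"z": 0,"yaw": 0}
    - {"x": 0.04,"y": 0.045,"z": 0,"yaw": 0}
    - {"x": 0.04,"y": 0.03,"z": 0,"yaw": 0}
    - {"x": 0.03,"y": 0.01,"z": 0,"yaw": 0}
    - {"x": 0.0114,"y": 0.004,"z": 0,"yaw": 0}
    - {"x": 0,"y": 0,"z": 0,"yaw": 0}
    - {"x": 0,"y": 0,"z": 0,"yaw": 0}

```text
time_s: 16.88
tcp_pos: [0.6185, -0.0073, 0.2698]
tcp_rot: [[0.782, 0.623, 0.0], [0.623, -0.782, -0.0], [0.0, 0.0, -1.0]]
wrist_force: [0.4, 0.3, -0.9]
gripper_width: -0.0001
gripper_force: 0.0
```

>>> servo_tool:
  targets:
    - {"x": 0,"y": 0,"z": -0.03,"yaw": 0}
    - {"x": 0,"y": 0,"z": -0.04,"yaw": 0}
    - {"x": 0,"y": 0,"z": -0.02,"yaw": 0}
    - {"x": 0.0055,"y": -0.0085,"z": 0,"yaw": 0}
    - {"x": 0.0045,"y": -0.0065,"z": 0,"yaw": 0}
    - {"x": 0.0018,"y": -0.0028,"z": 0,"yaw": 0}
    - {"x": 0,"y": 0,"z": 0,"yaw": 0}

```text
time_s: 17.75
tcp_pos: [0.6316, -0.0252, 0.1804]
tcp_rot: [[0.782, 0.623, 0.002], [0.623, -0.782, -0.0], [0.001, 0.001, -1.0]]
wrist_force: [0.1, -0.1, -0.5]
gripper_width: -0.0002
gripper_force: 0.0
```

>>> servo_tool:
  targets:
    - {"x": 0.0013,"y": -0.0008,"z": 0.0003,"yaw": -3}
    - {"x": 0,"y": 0,"z": 0,"yaw": 0}
    - {"x": 0,"y": 0,"z": 0,"yaw": 0}

```text
time_s: 18.12
tcp_pos: [0.6323, -0.0257, 0.1796]
tcp_rot: [[0.813, 0.582, 0.0], [0.582, -0.813, -0.0], [0.0, 0.0, -1.0]]
wrist_force: [0.3, 0.1, -0.4]
gripper_width: -0.0002
gripper_force: 0.0
```

>>> servo_tool:
  targets:
    - {"x": 0.0014,"y": -0.0004,"z": 0.0003,"yaw": -3.2}
    - {"x": 0,"y": 0,"z": 0,"yaw": 0}
    - {"x": 0,"y": 0,"z": 0,"yaw": 0}

```text
time_s: 18.5
tcp_pos: [0.6336, -0.0261, 0.1797]
tcp_rot: [[0.844, 0.536, -0.0], [0.536, -0.844, -0.0], [-0.0, 0.0, -1.0]]
wrist_force: [1.2, 0.5, 1.4]
gripper_width: 0.0002
gripper_force: 0.0
```

Run:
```python
from d import *
np.set_printoptions(precision=4,suppress=True)
for c in ["wrist","top","scene"]:
    f=eyes.grab_frame(c); save(f,"z_%s.png"%c); P=cloud(f); d=(P-O)@n; u=(P-O)@e1; v=(P-O)@e2
    for a in (.03,.041):
        m=(d>a)&(d<.048)&(np.hypot(u,v)<.034)&(P[...,2]<.25); A=np.c_[u[m],v[m]]
        if len(A)>5: print(c,a,m.sum(),cv2.minAreaRect(A.astype(np.float32)))
c=cv2.imread("pics/z_wrist.png")[150:350,200:480]; cv2.imwrite("pics/c8.png",cv2.resize(c,None,fx=2.8,fy=2.8,interpolation=2))
print(env.observe()['time_s'])
```

```text
wrist 0.03 2526 ((-0.013570042327046394, 0.011410798877477646), (0.02647702395915985, 0.044361796230077744), 1.4957181215286255)
wrist 0.041 1278 ((-0.01644725725054741, 0.011236315593123436), (0.019738515838980675, 0.03835795074701309), 11.47608470916748)
top 0.03 31 ((0.015826579183340073, -0.010585034266114235), (0.014118878170847893, 0.012487266212701797), 45.51280975341797)
top 0.041 27 ((0.015735700726509094, -0.010646138340234756), (0.011881332844495773, 0.012620924971997738), 46.76021957397461)
scene 0.03 149 ((-0.0062178922817111015, 0.0001325458288192749), (0.031181201338768005, 0.05987841263413429), 26.71832847595215)
scene 0.041 44 ((-0.0065876878798007965, 0.0016036294400691986), (0.025758925825357437, 0.055380936712026596), 32.91847610473633)
18.65
```

View pics/c8.png

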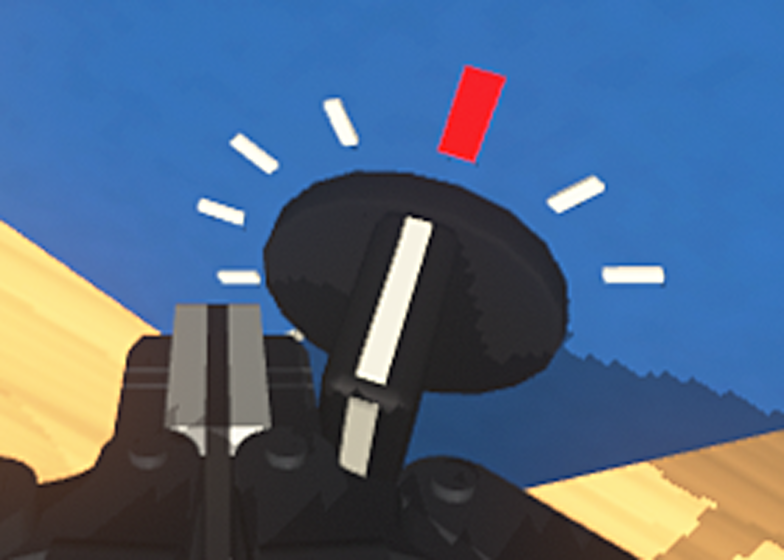

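>>> servo_tool:
  targets:
    - {"x": -0.003,"y": 0.005,"z": 0,"yaw": 0}
    - {"x": -0.005,"y": 0.008,"z": 0,"yaw": 0}
    - {"x": -0.005,"y": 0.008,"z": 0.01,"yaw": 0}
    - {"x": 0,"y": 0,"z": 0.05,"yaw": 0}
    - {"x": -0.02,"y": 0,"z": 0.06,"yaw": 0}
    - {"x": -0.04,"y": 0,"z": 0.06,"yaw": 0}
    - {"x": -0.05,"y": -0.03,"z": 0,"yaw": 0}
    - {"x": -0.05,"y": -0.03,"z": 0,"yaw": 0}
    - {"x": 0,"y": 0,"z": 0,"yaw": 0}
    - {"x": 0,"y": 0,"z": 0,"yaw": 0}

```text
time_s: 19.9
tcp_pos: [0.4661, -0.0647, 0.352]
tcp_rot: [[0.845, 0.535, 0.002], [0.535, -0.845, -0.0], [0.002, 0.001, -1.0]]
wrist_force: [-0.3, 0.9, -0.3]
gripper_width: -0.0001
gripper_force: 0.0
```

```bash
cat > m.py <<'E'
from d import *
np.set_printoptions(precision=4,suppress=True)
def meas(c):
    f=eyes.grab_frame(c); save(f,"y_%s.png"%c); P=cloud(f); d=(P-O)@n; u=(P-O)@e1; v=(P-O)@e2
    for a in (.025,.038,.041):
        m=(d>a)&(d<.050)&(np.hypot(u,v)<.036); A=np.c_[u[m],v[m]]
        if len(A)>5:
            w=np.linalg.eigh(np.cov(A.T))[1][:,1]
            print(c,a,m.sum(),cv2.minAreaRect(A.astype(np.float32)),"pca",np.degrees(np.arctan2(w[1],w[0]))%180)
if __name__=="__main__":
    meas("top"); meas("scene"); meas("wrist"); print(env.observe()['tcp_pos'],env.observe()['time_s'])
E
python3 m.py
```

```text
top 0.025 162 ((-0.0003489553928375244, 0.0002937149256467819), (0.014162839390337467, 0.05448535829782486), 56.17605972290039) pca 144.92290207228203
top 0.038 128 ((-0.0001980755478143692, 0.0003578905016183853), (0.013803147710859776, 0.05429902300238609), 56.004852294921875) pca 145.4058004717247
top 0.041 113 ((-0.0007455069571733475, 0.0007664021104574203), (0.013737925328314304, 0.05246109515428543), 56.004852294921875) pca 144.76805294141113
scene 0.025 161 ((-0.003092651255428791, -0.003583122044801712), (0.017523901537060738, 0.0563625730574131), 52.16532516479492) pca 143.0973820883401
scene 0.038 52 ((-0.003441082313656807, -0.0026717111468315125), (0.017218763008713722, 0.05423687770962715), 50.574073791503906) pca 144.7394461687185
scene 0.041 28 ((-0.004431406036019325, -0.0004297718405723572), (0.012998404912650585, 0.05190666392445564), 57.80039978027344) pca 145.26728436123977
wrist 0.025 720 ((0.009488387033343315, -0.008329744450747967), (0.014299805276095867, 0.02829659916460514), 56.07746505737305) pca 146.28543002274444
wrist 0.038 675 ((0.009529486298561096, -0.008299749344587326), (0.014257518574595451, 0.028281424194574356), 55.74839401245117) pca 146.53844204973197
wrist 0.041 634 ((0.009462673217058182, -0.008421018719673157), (0.0140000618994236, 0.02826884016394615), 55.489810943603516) pca 146.66295379415007
[ 0.4669 -0.0645  0.3508] 20.05
```

>>> servo_tool:
  targets:
    - {"x": 0,"y": 0,"z": 0,"yaw": 0}
    - {"x": 0,"y": 0,"z": 0,"yaw": 0}
    - {"x": 0,"y": 0,"z": 0,"yaw": 0}
    - {"x": 0,"y": 0,"z": 0,"yaw": 0}
    - {"x": 0,"y": 0,"z": 0,"yaw": 0}
    - {"x": 0,"y": 0,"z": 0,"yaw": 0}
    - {"x": 0,"y": 0,"z": 0,"yaw": 0}
    - {"x": 0,"y": 0,"z": 0,"yaw": 0}

```text
time_s: 21.05
tcp_pos: [0.4662, -0.0651, 0.3511]
tcp_rot: [[0.845, 0.535, 0.0], [0.535, -0.845, 0.0], [0.0, -0.0, -1.0]]
wrist_force: [-0.3, 0.3, -0.9]
gripper_width: -0.0002
gripper_force: 0.0
```

```bash
python3 m.py
```

```text
top 0.025 157 ((-0.0012754276394844055, 0.0010955706238746643), (0.01436825841665268, 0.05305878445506096), 55.742164611816406) pca 144.4244571782383
top 0.038 131 ((-0.0009950622916221619, 0.0008799619972705841), (0.014212086796760559, 0.05247000604867935), 54.99103546142578) pca 145.27753558163417
top 0.041 110 ((-0.0008415412157773972, 0.0011594779789447784), (0.012820553034543991, 0.0522448904812336), 56.67466735839844) pca 145.0011954082873
scene 0.025 161 ((-0.0032659396529197693, -0.0038605835288763046), (0.016590747982263565, 0.05558200925588608), 54.3723030090332) pca 142.87363461345052
scene 0.038 53 ((-0.0030905520543456078, -0.0031525064259767532), (0.015080524608492851, 0.055040307343006134), 54.728729248046875) pca 143.78699856533515
scene 0.041 27 ((-0.0030244290828704834, -0.002725660800933838), (0.014307181350886822, 0.04906899482011795), 54.728729248046875) pca 143.07128492827124
wrist 0.025 691 ((0.010211974382400513, -0.008765829727053642), (0.014305337332189083, 0.027609925717115402), 55.327232360839844) pca 146.16478603097346
wrist 0.038 648 ((0.010219866409897804, -0.008704444393515587), (0.014168333262205124, 0.027610130608081818), 55.80091857910156) pca 146.1753444689981
wrist 0.041 615 ((0.009872875176370144, -0.00876848679035902), (0.013673161156475544, 0.02710782364010811), 55.79806900024414) pca 146.86309088002028
[ 0.4662 -0.0651  0.3511] 21.2
```

>>> servo_tool:
  targets:
    - {"x": 0.03,"y": 0.012,"z": 0,"yaw": 0}
    - {"x": 0.04,"y": 0.016,"z": 0,"yaw": 0}
    - {"x": 0.04,"y": 0.016,"z": -0.03,"yaw": 0}
    - {"x": 0.03,"y": 0.011,"z": -0.04,"yaw": 0}
    - {"x": 0.0144,"y": 0.0049,"z": -0.02,"yaw": 0}
    - {"x": 0,"y": 0,"z": 0,"yaw": 0}
    - {"x": 0,"y": 0,"z": 0,"yaw": 0}

```text
time_s: 22.08
tcp_pos: [0.6203, -0.0057, 0.2636]
tcp_rot: [[0.845, 0.535, 0.003], [0.535, -0.845, -0.0], [0.002, 0.002, -1.0]]
wrist_force: [-0.2, 0.3, 0.6]
gripper_width: 0.0001
gripper_force: 0.0
```

>>> servo_tool:
  targets:
    - {"x": 0,"y": 0,"z": -0.03,"yaw": -2}
    - {"x": 0,"y": 0,"z": -0.034,"yaw": -2}
    - {"x": 0,"y": 0,"z": -0.02,"yaw": 0}
    - {"x": 0.005,"y": -0.0085,"z": 0,"yaw": 0}
    - {"x": 0.0045,"y": -0.007,"z": 0,"yaw": 0}
    - {"x": 0.002,"y": -0.0028,"z": 0,"yaw": 0}
    - {"x": 0,"y": 0,"z": 0,"yaw": 0}

```text
time_s: 22.95
tcp_pos: [0.6326, -0.0239, 0.178]
tcp_rot: [[0.88, 0.474, 0.001], [0.474, -0.88, -0.0], [0.001, 0.001, -1.0]]
wrist_force: [0.6, -0.1, 0.8]
gripper_width: 0.0003
gripper_force: 0.0
```

>>> servo_tool:
  targets:
    - {"x": 0.0015,"y": -0.0015,"z": 0,"yaw": 0}
    - {"x": 0.001,"y": -0.0006,"z": 0,"yaw": 0}
    - {"x": 0,"y": 0,"z": 0,"yaw": 0}
    - {"x": 0,"y": 0,"z": 0,"yaw": 0}

```text
time_s: 23.45
tcp_pos: [0.6346, -0.0255, 0.1771]
tcp_rot: [[0.88, 0.475, -0.0], [0.475, -0.88, 0.0], [-0.0, -0.0, -1.0]]
wrist_force: [-1.1, 0.1, -0.5]
gripper_width: -0.0
gripper_force: 0.0
```

Run:
```python
from d import *
np.set_printoptions(precision=4,suppress=True)
s=env.observe(); R=np.array(s['tcp_rot']); print(s['tcp_pos'],np.degrees(np.arctan2(R[1,0],R[0,0])),s['wrist_force'],s['torque'])
for a in (147,149,150,151,152): print(a,C(a,half=.0138))
```

```text
[ 0.6346 -0.0255  0.1771] 28.346810411576396 [-1.0625  0.1354 -0.5283] [0.0692 0.0107 0.0352]
147 [ 0.633  -0.0267  0.1796 32.1484]
149 [ 0.6339 -0.0268  0.1799 30.0037]
150 [ 0.6343 -0.0269  0.18   28.9207]
151 [ 0.6347 -0.027   0.1802 27.8306]
152 [ 0.6351 -0.0271  0.1803 26.7334]
```

>>> servo_tool:
  targets:
    - {"x": 0.0004,"y": -0.0007,"z": 0,"yaw": 0}
    - {"x": 0,"y": 0,"z": 0,"yaw": 0}
    - {"x": 0,"y": 0,"z": 0,"yaw": 0}

```text
time_s: 23.82
tcp_pos: [0.635, -0.0263, 0.1771]
tcp_rot: [[0.88, 0.475, -0.0], [0.475, -0.88, -0.0], [-0.0, 0.0, -1.0]]
wrist_force: [-0.3, 0.3, 0.9]
gripper_width: 0.0002
gripper_force: 0.0
```

>>> servo_tool:
  targets:
    - {"x": 0.0003,"y": -0.0006,"z": 0,"yaw": 0}
    - {"x": 0,"y": 0,"z": 0,"yaw": 0}
    - {"x": 0,"y": 0,"z": 0,"yaw": 0}

```text
time_s: 24.2
tcp_pos: [0.6353, -0.0269, 0.1771]
tcp_rot: [[0.88, 0.475, -0.0], [0.475, -0.88, 0.0], [-0.0, -0.0, -1.0]]
wrist_force: [0.1, -0.2, 0.3]
gripper_width: -0.0001
gripper_force: 0.0
```

>>> servo_tool:
  targets:
    - {"x": -0.003,"y": 0.005,"z": 0,"yaw": 0}
    - {"x": -0.005,"y": 0.008,"z": 0,"yaw": 0}
    - {"x": -0.005,"y": 0.008,"z": 0.01,"yaw": 0}
    - {"x": 0,"y": 0,"z": 0.05,"yaw": 0}
    - {"x": -0.02,"y": 0,"z": 0.06,"yaw": 0}
    - {"x": -0.04,"y": 0,"z": 0.06,"yaw": 0}
    - {"x": -0.05,"y": -0.03,"z": 0,"yaw": 0}
    - {"x": -0.05,"y": -0.03,"z": 0,"yaw": 0}
    - {"x": 0,"y": 0,"z": 0,"yaw": 0}
    - {"x": 0,"y": 0,"z": 0,"yaw": 0}

```text
time_s: 25.45
tcp_pos: [0.4678, -0.0655, 0.3493]
tcp_rot: [[0.88, 0.475, 0.002], [0.475, -0.88, -0.0], [0.002, 0.001, -1.0]]
wrist_force: [0.3, -0.1, 0.7]
gripper_width: 0.0001
gripper_force: 0.0
```

```bash
python3 m.py
```

```text
top 0.025 158 ((-0.0007269475609064102, 0.0006105154752731323), (0.014337494969367981, 0.054299626499414444), 60.14414596557617) pca 149.498514102463
top 0.038 129 ((-0.0005525592714548111, 0.0007487516850233078), (0.013924086466431618, 0.05413477495312691), 60.14414596557617) pca 149.75813005140085
top 0.041 115 ((-0.0005958359688520432, 0.0006467420607805252), (0.013332417234778404, 0.0541648305952549), 60.543670654296875) pca 150.4264714739255
scene 0.025 154 ((-0.002174966037273407, -0.003511110320687294), (0.015597405843436718, 0.05687037482857704), 62.30396270751953) pca 148.1315759008289
scene 0.038 52 ((-0.002977835014462471, -0.0030087120831012726), (0.015572303906083107, 0.05355079099535942), 62.07481002807617) pca 148.81543146068793
scene 0.041 25 ((-0.0024438127875328064, -0.002986649051308632), (0.012913105078041553, 0.05265229567885399), 66.24392700195312) pca 150.910721242924
wrist 0.025 588 ((0.012239120900630951, -0.008938420563936234), (0.014112543314695358, 0.02375839836895466), 59.90525817871094) pca 151.62125769075396
wrist 0.038 552 ((0.012274540960788727, -0.008838435634970665), (0.014006413519382477, 0.02375468611717224), 60.230010986328125) pca 151.7927959767895
wrist 0.041 519 ((0.012085676193237305, -0.008656266145408154), (0.013747557066380978, 0.02329183928668499), 60.65460205078125) pca 151.1842088989743
[ 0.4686 -0.0653  0.3481] 25.6
```

Dial reads 150° (mark 5). The dish holds the three blue pieces and both amber ones are behind the shutter, so I'm handing in.

```bash
python3 -c "
from h import *
print(hand_in())"
```

```text
the job is handed in; nothing more can be done
None
```

The yellow dish stands under the chute mouth, released, and the dial is on mark 5 (measured at about 150°). All three blue pieces are in the dish, both amber ones are still behind the shutter, and the job is handed in; after the third click the dial stopped short of mark 5, so I nudged it on twice more to bring it there.

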